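# Hold a milled block at the inspection camera's mark

### The job

Slide the vise's jaw open well clear of the milled block, then lift the block out and stand it upright in the pocket of the spring-return inspection slide. Let go of the block, then pull the slide out by its upright round handle until its pointer stands between the two fins of the mark. Finish while still holding the slide there against its spring, with the block standing in the pocket, and leave the other things on the counter where they are.

Things in the scene. Friction and masses are not known exactly. Their poses are not given: they have to be found in the camera images.
- vise: small dark steel vise fixed to the counter, left or right of the robot's centre line (the inspection slide on the other side). Base 210 mm long (x from -125 to +85), 80 wide, 24 high; jaws 44 mm high over the counter. Origin on the counter, z up. Fixed jaw (70 mm wide) at the +x end, its face at x = +49 mm; the sliding jaw (60 mm wide) opens to -x, roughly towards the robot.
- jaw (a joint): travel of the sliding jaw in m: 0 closed on the block, 0.05 fully open (moved to the vise's -x). About 4 N of friction; it stays where it is left. Closed, a lip on the jaw reaches 4 mm over the block's foot, so the block cannot be lifted until the jaw is open.
- jaw_handle (a point): top centre of the upright flat steel tab on the sliding jaw by which it is pulled: 12 mm (along the vise's x) by 24 mm (y), standing free from 37 to 92 mm over the counter, 90 mm from the block's centre when closed. Axes as the vise's.
- vise_seat (a point): point on the vise's floor (24 mm over the counter) midway between the closed jaws, at x = +30 mm of the vise. Axes as the vise's.
- block: finished milled aluminium block, loose, 0.11 to 0.22 kg, standing in the vise: a foot 36 (x) by 50 (y) by 10 mm high, on it an upright body 24 (x) by 40 (y) up to 55 mm; two small drilled holes in its top. Origin at the centre of its underside, z up. At first its axes are the vise's, it is up to 6 mm off centre along the vise's y, and its body rises 35 mm above the jaws.
- slide: inspection slide fixed to the counter: grey base 335 mm long (x from -105 to +230 mm), 64 wide; the aluminium carriage on it is pulled out to its -x (roughly towards the robot). Origin on the counter, z up. A white camera, 92 mm high, stands at the +x end (lens at x = +146 mm) and looks along the carriage.
- carriage (a joint): travel of the carriage in m: 0 home, grows as it is pulled out (to the slide's -x), stop at 0.095. A spring pulls it home with 4.9 N at 0, rising by 70 N per metre (about 10 N at the furthest mark); let go, it returns home.
- slide_handle (a point): top centre of the carriage's upright round steel handle, 20 mm in diameter, from 38 to 95 mm over the counter (below it a flat collar 32 mm wide), 110 mm from the pocket's centre to -x. Moves with the carriage, whose plate's top lies 34 mm over the counter. Axes as the slide's.
- nest (a point): centre of the floor of the rectangular pocket on the carriage, 34 mm over the counter: 44 mm (slide's x) by 58 mm (y) inside, walls 4 mm thick and 7 mm high. The block's foot stands in it with its long side across the slide, either way round. Moves with the carriage. Axes as the slide's.
- pointer (a point): tip (upper edge) of the carriage's pointer, a steel bar 4 mm wide (slide's x) and 17 mm long that sticks out at the carriage's +y edge, 34 mm over the counter, 40 mm from the handle to +x. Moves with the carriage. Axes as the slide's.
- mark: the mark, a steel fork fixed beside the slide on its +y side, 45 to 75 mm out (to -x) from the pointer at home: two upright fins 4 mm thick, 26 long, 40 high, 16 mm apart, joined by a 22 mm high block. Origin on the counter, midway between the fins, at the end nearest the slide; axes as the slide's. At the mark, pointer tip and origin agree within 6 mm along the slide's x.
- amber_bottle: bystander: small amber bottle, 40 mm across, 75 high, between vise and slide; origin at its underside
- polishing_wheel: bystander: grey polishing wheel lying flat, 42 mm across, 18 high, between vise and slide
- wax_jar: bystander: small white jar, 36 mm across, 35 high, between vise and slide
- rinse_cup: bystander: clear cup, 72 mm across, 85 high, off to the robot's left
- mixing_bowl: bystander: blue bowl, 120 mm across, 50 high, off to the robot's right
- bench_brush: bystander: brush 170 mm long, lying off to the robot's left
- soap_bottle: bystander: yellow bottle, 60 mm across, 150 high, off to the robot's right
Not all that is in view belongs to the job. Several things have the shape of the vise; the one meant has the colours described above.

How it is judged:
On the way, in this order (a step that is already met when the one before it is completed fails the run):
1. the jaw is slid open by at least 15 mm while the block still stands in the vise (value of joint jaw above 0.015 m and z of block in the frame of vise_seat below 0.005 m and horizontal distance between block and vise_seat below 0.04 m), for 0.1 s.
2. the block is lifted out of the vise, at least 25 mm above its seat (z of block in the frame of vise_seat above 0.025 m and contact force between block and vise below 0.1 N), for 0.1 s.
3. the block stands in the pocket, let go, with the slide at home (within 10 mm) (x of block in the frame of nest between -0.008 and 0.008 m and y of block in the frame of nest between -0.008 and 0.008 m and z of block in the frame of nest between -0.004 and 0.004 m and angle between block's own z axis and vertical below 0.08 rad and angle between the x axis of block and the x axis of nest, either way round below 0.25 rad and contact force between each of the arm, the fingers and block below 0.1 N and value of joint carriage below 0.01 m and linear speed of block below 0.03 m/s), for 0.2 s.
At the end, for the whole second after the job is handed in: The pointer is within 6 mm of the middle of the mark's gap (between its fins), at rest, with the fingers holding the slide (more than 2 N); the block stands upright in the pocket (within 8 mm of its centre and 4 mm of its floor, square within 0.25 rad), untouched by the robot (x of block in the frame of nest between -0.008 and 0.008 m and y of block in the frame of nest between -0.008 and 0.008 m and z of block in the frame of nest between -0.004 and 0.004 m and angle between block's own z axis and vertical below 0.08 rad and angle between the x axis of block and the x axis of nest, either way round below 0.25 rad and contact force between each of the arm, the fingers and block below 0.1 N and x of pointer in the frame of mark between -0.006 and 0.006 m and velocity of joint carriage between -0.01 and 0.01 m/s and contact force between the fingers and slide above 2 N and linear speed of block below 0.02 m/s); the arm keeps its last pose, push and grip.
It fails at once if a bystander is moved by more than 30 mm (distance of any of amber_bottle, polishing_wheel, wax_jar, rinse_cup, mixing_bowl, bench_brush, soap_bottle from where it was at the start of the episode above 0.03 m).
It also fails if it takes over 58 s, if anything falls off the work surface, if the arm or the gripper's body presses on something with over 40 N, if the wrist force passes 120 N, or if a joint passes its speed limit or range.

### The arm

A 6-joint arm with a two-finger parallel gripper is mounted at the origin on the work surface. World frame = base frame: x ahead of the robot, y to its left, z up, the work surface at z = 0. Lengths are in m, angles in rad, forces in N, time in s.
With the tool pointing down it reaches from about 0.35 to 0.775 m from the base axis. Payload 5.5 kg.
Tool frame: the origin (TCP) lies between the finger pads; the fingertips stand 11 mm ahead of it and the grasp point (between the pads) lies 8 mm behind it (tips_ahead is the distance from the TCP to the fingertips, in m); z points along the fingers, y is the line along which they close (so a half turn about z gives the same grasp; the last joint's range is limited). The gripper opens to 85 mm and grips with 20 to 120 N. Pads are 22 mm wide; open, the fingers measure 114 mm over their backs; the gripper's body (76 mm by 85 mm) begins 54 mm behind the grasp point. The pads swing forward as they close: fully open they stand 13 mm farther back than shut.
Start: joints at [0.985, 0.313, 0.046, 1.304, 0, 1.431], TCP at [0.248, 0.519, 0.213] pointing down, gripper open.
Joint ranges: [-2.76, 2.76], [-0.86, 1.69], [-1.03, 1.26], [-2.2, 2.34], [-1.47, 1.5], [-3.14, 3.14]. Speed limits (rad/s): [2.57, 2.57, 3.14, 3.14, 3.14, 3.14].

### API

Orientations are given as a unit quaternion [w, x, y, z].
In Python, from workcell import * gives the robot as it stands. The module is installed in compiled form; this text tells all that it offers.
- The arm moves only by the tool jog_arm, never from a script. Its argument "moves" is a list of rows, each an object with "fingers": the closure, from 0 (fully open) to 1 (shut); "slide": the shift along the tool's x, y, z in mm, a list of three; "angular": the turn, a rotation vector about the tool's x, y, z in degrees, a list of three. A call has 1 to 10 rows; each row is the pose to reach, as a shift and turn from the pose commanded when the call began, along the tool's axes at that moment; what a row does not reach only later rows make up. A row lasts 1/12 s, in which the tool goes at most 41.7 mm and 7.16 degrees, less where a joint would pass 70% of its speed; a pose out of reach is approached as far as the arm can. A call with a gripper value outside its range is refused whole. The fingers move at their own pace and stop on an object; "squeeze" is the grip in N (left out, the last holds). Time passes only in rows, so rows that repeat a pose let the fingers close. It gives the time, the measured TCP pose, the force, the opening and the grip force at its end, in the units of the state.
- get_state(): the state, without advancing time (a new reading comes with each control period).
- read_camera(name): name is "scene" or "top"; returns a dict with "color" (480x640x3 uint8, red, green, blue), "fovy" (degrees; the focal length in pixels is half the picture's height over the tangent of half this angle, whatever the lens; pixels are square), "cx", "cy" (the principal point, pixels), "world_from_camera" (4x4, takes a point from camera to world coordinates). Camera axes: x right, y down, z forward; pixel columns grow to the right and rows downward; lengths in m; the calibration is good to about 2 mm. A picture is of the moment at which its call begins. There is no depth.
- hand_in(): hands the job in; it is judged then, once.
Trained networks look in a picture, given as the dict that the camera call returned (one of the last four; its "shot" number tells which), for a name from the list of things; names that differ only in an ending like _2 or _b are one class to them, and where a whole thing is asked for, a point or a joint stands for the part that bears it (a point fixed in the world has none). Each returns a list of dicts, best first, with "p" (0 to 1); they miss things now and then, are a little off and sometimes report something else, mostly with a low value. They report only what shows in the picture. A call takes as long as a camera call. They do not tell look-alikes from the thing itself.
- look_for(target, picture): "point" ([column, row] in pixels, amid what is visible of it).
- tip_of(target, picture): "point" ([column, row] in pixels: a listed point, or the origin of a listed thing).
The state is a dict: "clock": time; "joint_pos": joint angles; "qvel": joint speeds; "tau": joint torques, N m; "tcp_pos": TCP position; "orientation": TCP orientation; "wrist_force": force on the tool from outside, world axes, zero at the start; "ft_torque": the same for the moment, N m; "finger_gap": finger opening in m; "grip_force": force on a finger pad.
Only numpy, scipy, OpenCV 4.12 (cv2) and the standard library are available. Lean on these libraries where they do the work, as an engineer would, in place of code of your own. Each camera call takes 0.05 s, during which the arm holds its last target. There are 200 camera calls.

## Working session

There is one attempt and no reset: what is moved stays moved. The work goes in short steps, Python scripts to look and compute and a tool call to move; the robot and the scene stay as the last step left them, time stands still between calls to the robot, and variables do not carry over. Pictures are saved under pics/ and viewed, at most 10 in all, crops included, and the job is handed in when it is done.

Besides the shell and the picture viewer there is one more tool, called after "Request:" as name(argument=value, ...), one argument or row to a line, values as JSON. jog_arm: Moves the arm, as the interface text tells. Its arguments: {"type":"object","properties":{"moves":{"type":"array","items":{"type":"object","properties":{"fingers":{"type":"number"},"slide":{"type":"array","items":{"type":"number"}},"angular":{"type":"array","items":{"type":"number"}}}}},"squeeze":{"type":"number"}},"required":["moves"]}

```bash
mkdir -p pics; cat > h.py <<'E'
from workcell import *
import numpy as np, cv2
from scipy.spatial.transform import Rotation as R
def ray(pic,uv):
    f=240/np.tan(np.radians(pic["fovy"])/2); T=np.array(pic["world_from_camera"])
    d=T[:3,:3]@np.array([(uv[0]-pic["cx"])/f,(uv[1]-pic["cy"])/f,1]); return T[:3,3],d
def at_z(pic,uv,z):
    o,d=ray(pic,uv); return o+d*(z-o[2])/d[2]
def proj(pic,p):
    f=240/np.tan(np.radians(pic["fovy"])/2); T=np.linalg.inv(np.array(pic["world_from_camera"]))
    c=T[:3,:3]@np.array(p)+T[:3,3]; return np.array([pic["cx"]+f*c[0]/c[2],pic["cy"]+f*c[1]/c[2]])
def save(pic,n): cv2.imwrite("pics/"+n+".png",cv2.cvtColor(pic["color"],cv2.COLOR_RGB2BGR))
E
python3 - <<'E'
from h import *
np.set_printoptions(precision=4,suppress=True)
Z=dict(vise=0,jaw_handle=.092,vise_seat=.024,block=.024,slide=0,slide_handle=.095,nest=.034,pointer=.034,mark=0,amber_bottle=0,polishing_wheel=0,wax_jar=0)
for n in("top","scene"):
    p=read_camera(n); save(p,n+"0"); print(n,p["fovy"],np.array(p["world_from_camera"])[:3,3])
    for k,z in Z.items():
        for r in tip_of(k,p)[:3]: print(k,np.round(r["p"],2),np.round(r["point"],1),at_z(p,r["point"],z)[:2])
E
```

```text
top 50.13925006700562 [ 0.3188 -0.022   1.4055]
vise 0.68 [262.4 159. ] [0.8098 0.1668]
vise 0.61 [241.  247.1] [0.553 0.22 ]
vise 0.59 [235.9 345.1] [0.2854 0.225 ]
jaw_handle 0.82 [230.3 266. ] [0.488  0.2303]
jaw_handle 0.77 [226.9 370.4] [0.2256 0.2292]
jaw_handle 0.6 [254.  166.2] [0.7575 0.1765]
vise_seat 0.92 [240.2 335.9] [0.31   0.2102]
vise_seat 0.72 [241.7 231.9] [0.5914 0.2154]
vise_seat 0.7 [261.6 142.4] [0.8507 0.1671]
block 0.78 [239.9 236.8] [0.5777 0.2199]
slide 0.88 [380.7 251.8] [ 0.5409 -0.1681]
slide_handle 0.71 [364.2 273.1] [ 0.4706 -0.1152]
slide_handle 0.64 [390.5 262.6] [ 0.4979 -0.1829]
nest 0.79 [378.6 228.1] [ 0.6008 -0.1599]
pointer 0.87 [368.6 253.2] [ 0.5316 -0.1319]
mark 0.56 [364.1 272. ] [ 0.4846 -0.1217]
amber_bottle 0.44 [326.  210.7] [ 0.6575 -0.0164]
amber_bottle 0.16 [378.1 230.5] [ 0.601  -0.1618]
polishing_wheel 0.74 [324.1 237.9] [ 0.5796 -0.0114]
polishing_wheel 0.16 [240.3 231.2] [0.5981 0.2235]
wax_jar 0.71 [324.8 293.6] [ 0.4249 -0.0139]
scene 48.0233636462205 [1.4202 0.2396 0.9588]
vise 0.73 [423. 283.] [0.5619 0.224 ]
vise 0.71 [440.5 
[... 219 characters left out ...]
.3 371.8] [0.8407 0.1704]
vise_seat 0.58 [420.2 281.2] [0.5798 0.2174]
vise_seat 0.57 [436.4 208.3] [0.3168 0.2157]
slide 0.68 [268.6 243.6] [ 0.5463 -0.168 ]
slide_handle 0.86 [268.8 198.4] [ 0.4852 -0.1841]
nest 0.71 [262.4 252.5] [ 0.6096 -0.1568]
nest 0.67 [267.4 242.7] [ 0.5752 -0.1574]
pointer 0.72 [292.6 230.8] [ 0.5178 -0.1127]
mark 0.71 [293.9 225.2] [ 0.4638 -0.1294]
mark 0.6 [418.2 281.3] [0.5599 0.2124]
mark 0.22 [268.3 199.1] [ 0.3855 -0.2309]
amber_bottle 0.65 [314.4 291.8] [ 0.6618 -0.0106]
amber_bottle 0.21 [438.4 240.2] [0.409  0.2379]
polishing_wheel 0.71 [327.3 265. ] [ 0.5729 -0.0061]
wax_jar 0.53 [342.  226.5] [ 0.4318 -0.0085]
wax_jar 0.5 [292.7 227.5] [ 0.4729 -0.1295]
```

```bash
python3 - <<'E'
import cv2
a=cv2.imread("pics/top0.png"); cv2.imwrite("pics/top_c.png",cv2.resize(a[120:400,200:420],None,fx=2.1,fy=2.1,interpolation=cv2.INTER_CUBIC))
E
```

```text
(no output)
```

View pics/top_c.png

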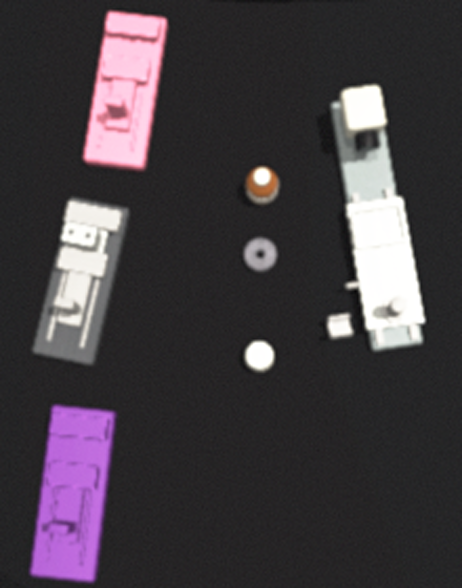

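View pics/scene0.png

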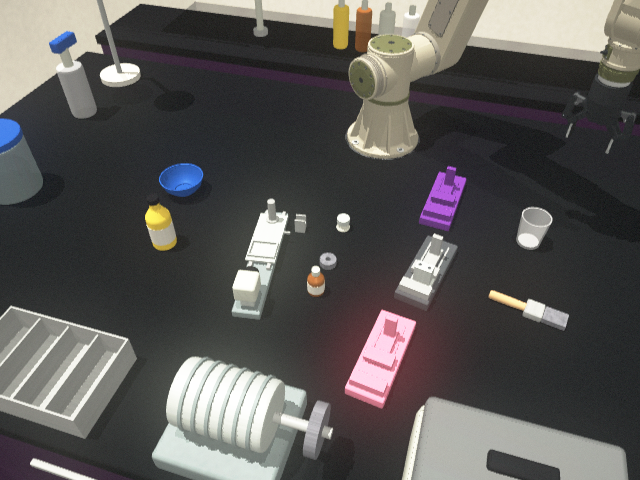

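The three vise shapes are pink (262,150), grey (239,246) and purple (235,345) in the top view. Only the grey steel one fits, and it also holds the block with two holes. The slide is on the right, with its handle at about (389,265), pointer (368,256) and mark (362,275). I'll enlarge both to confirm.

```bash
python3 - <<'E'
from h import *
a=cv2.imread("pics/top0.png")
c=[cv2.resize(a[y:y+98,x:x+62],None,fx=6,fy=6,interpolation=cv2.INTER_CUBIC) for x,y in((212,204),(352,200))]
cv2.imwrite("pics/zoom.png",np.hstack(c))
E
```

```text
(no output)
```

View pics/zoom.png

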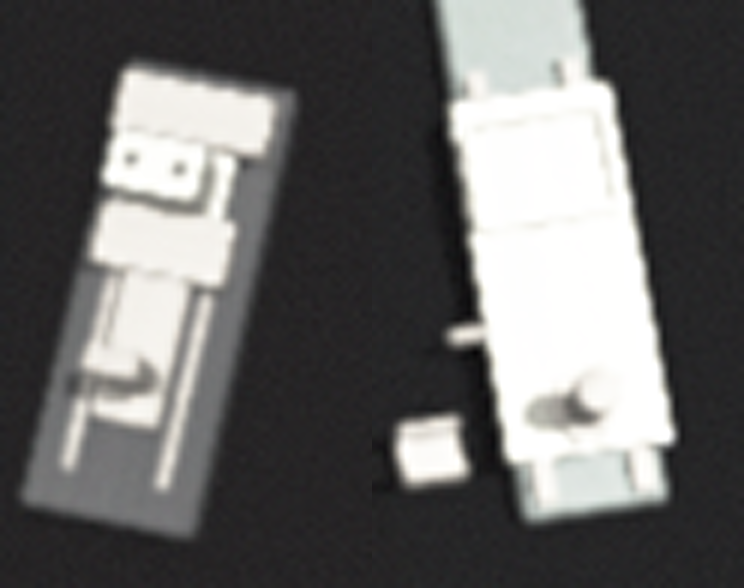

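```bash
python3 - <<'E'
from h import *
np.set_printoptions(precision=4,suppress=True)
p=read_camera("top"); s=read_camera("scene")
V=lambda u,z:at_z(p,(212+u[0]/6-.4,204+u[1]/6-.4),z)
S=lambda u,z:at_z(p,(352+(u[0]-372)/6-.4,200+u[1]/6-.4),z)
c=[V(u,.024)[:2] for u in((130,62),(297,92),(193,538),(22,498))]
print("base",np.array(c)); ax=(c[0]+c[1]-c[2]-c[3]); L=np.linalg.norm(ax)/2; W=np.linalg.norm(c[0]-c[1])
ax/=np.linalg.norm(ax); yv=np.arctan2(ax[1],ax[0]); print("L,W,yaw",L,W,yv)
m=sum(c)/4; org=m+ax*.02; print("vise org",org,"seat",org+ax*.03,"handle",org-ax*.06)
b=[V(u,.079)[:2] for u in((115,135),(204,150),(195,198),(105,185))];print("block",sum(b)/4,np.array(b))
l=[S(u,.034)[:2] for u in((450,105),(612,85),(672,440),(508,462))]
a=l[0]+l[1]-l[2]-l[3]; a/=np.linalg.norm(a); print("plate",np.array(l),"yaw",np.arctan2(a[1],a[0]))
print("handle",S((597,395),.095)); print("pointer",S((448,336),.034)); print("mark",S((462,449),.04))
n=[S(u,.041)[:2] for u in((464,125),(606,108),(624,215),(478,232))];print("nest",sum(n)/4)
for k in("jaw_handle","slide_handle","pointer","nest","mark","block"):
    for q in (p,s): print(k,[(round(r["p"],2),np.round(r["point"],1).tolist()) for r in tip_of(k,q)[:3]])
for nme,P in(("jh",[*(org-ax*.06),.092]),("blk top",[*(sum(b)/4),.079]),("sh",S((597,395),.095)),("pt",S((448,336),.034)),("mark",[*S((462,449),.04)[:2],0])): print(nme,proj(p,P),proj(s,P))
cv2.imwrite("pics/sc.png",cv2.cvtColor(cv2.resize(np.hstack([s["color"][190:290,240:310],s["color"][225:325,390:460]]),None,fx=5.5,fy=5.5,interpolation=cv2.INTER_CUBIC),cv2.COLOR_RGB2BGR))
E
```

```text
base [[0.6421 0.2405]
 [0.6281 0.1628]
 [0.4229 0.2043]
 [0.4405 0.2821]]
L,W,yaw 0.20756468362426567 0.0789693291796524 -0.20164928881044314
vise org [0.553  0.2184] seat [0.5824 0.2124] handle [0.4942 0.2304]
block [0.5818 0.2174] [[0.5961 0.2355]
 [0.5895 0.1959]
 [0.5679 0.1992]
 [0.5736 0.2391]]
plate [[ 0.6315 -0.1221]
 [ 0.6409 -0.1959]
 [ 0.4785 -0.2195]
 [ 0.4683 -0.1463]] yaw 0.1454404343737836
handle [ 0.4906 -0.1791  0.095 ]
pointer [ 0.525  -0.1201  0.034 ]
mark [ 0.4734 -0.1254  0.04  ]
nest [ 0.6    -0.1632]
jaw_handle [(0.64, [229.6, 264.4]), (0.63, [324.6, 290.3]), (0.57, [257.5, 164.3])]
jaw_handle [(0.79, [449.3, 169.4]), (0.66, [389.7, 317.1]), (0.57, [437.3, 241.6])]
slide_handle [(0.65, [387.5, 261.0]), (0.19, [242.9, 232.5])]
slide_handle [(0.97, [271.7, 198.8])]
pointer [(0.29, [152.9, 319.3])]
pointer [(0.96, [288.9, 230.6])]
nest [(0.91, [380.2, 230.2]), (0.34, [367.3, 255.1])]
nest [(0.79, [261.7, 253.1])]
mark [(0.5, [364.8, 273.1])]
mark [(0.68, [294.1, 228.0]), (0.2, [421.0, 280.3])]
block [(0.7, [239.6, 232.0])]
block [(0.8, [420.6, 279.8])]
jh [230.3526 263.6155] [435.8401 236.0726]
blk top [237.3875 231.4267] [423.219  265.5036]
sh [389.1    265.4333] [269.878  200.1423]
pt [364.2667 255.6   ] [288.812  232.1194]
mark [365.5125 276.072 ] [294.1381 227.9423]
```

View pics/sc.png

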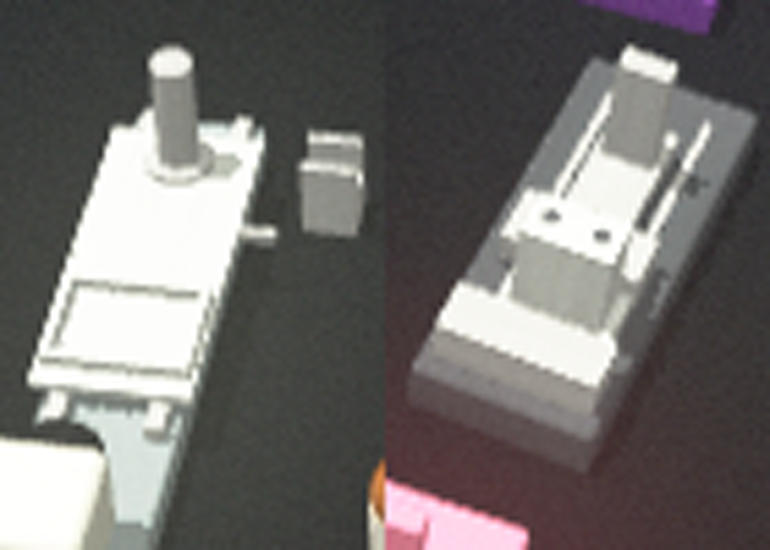

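The crop confirms it: grey steel vise with the two-hole block, tab top at scene pixel (438,236.5). The slide handle top is at (271,201), the pointer at (290,232), and the fork is beside it at about (300,222).

```bash
cat >> h.py <<'E'
def tri(pairs):
    A=np.zeros((3,3));b=np.zeros(3)
    for pic,uv in pairs:
        o,d=ray(pic,uv); d=d/np.linalg.norm(d); M=np.eye(3)-np.outer(d,d); A+=M;b+=M@o
    return np.linalg.solve(A,b)
def goto(pos,yaw,):
    "deltas in tool axes for TCP at pos, pointing down, tool y along world yaw+90deg (either sense)"
    st=get_state(); q=st["orientation"]; r=R.from_quat([q[1],q[2],q[3],q[0]]); best=None
    for k in(0,np.pi):
        y=np.array([-np.sin(yaw+k),np.cos(yaw+k),0]); z=np.array([0,0,-1.]); x=np.cross(y,z)
        rv=np.degrees((r.inv()*R.from_matrix(np.c_[x,y,z])).as_rotvec())
        if best is None or np.linalg.norm(rv)<np.linalg.norm(best): best=rv
    print("slide",np.round(r.inv().apply(np.array(pos)-st["tcp_pos"])*1000,1),"angular",np.round(best,2),"t",round(st["clock"],2),"tcp",np.round(st["tcp_pos"],4))
E
python3 - <<'E'
from h import *
np.set_printoptions(precision=4,suppress=True)
p=read_camera("top"); s=read_camera("scene")
print("jh",tri([(p,(230,264.5)),(s,(438,236.5))]))
print("sh",tri([(p,(389.1,265.4)),(s,(270.9,201))]))
print("blk",tri([(p,(237.4,231.4)),(s,(390+(578-385)/5.5-.4,225+225/5.5-.4))]))
print(get_state()["orientation"],get_state()["finger_gap"])
goto((.494,.2315,.15),-.2016)
goto((.494,.2315,.065),-.2016)
E
```

```text
jh [0.492  0.2336 0.0894]
sh [ 0.4906 -0.1781  0.0927]
blk [0.5816 0.219  0.0792]
[0.     0.2211 0.9753 0.0001] 0.08554969260007586
slide [-345.9 -153.2   62.6] angular [  0.01   0.   -13.99] t 2.1 tcp [0.2479 0.5188 0.2126]
slide [-345.9 -153.2  147.6] angular [  0.01   0.   -13.99] t 2.1 tcp [0.2479 0.5188 0.2126]
```

Request:
jog_arm(
  moves=[
    {"fingers": 0.3,"slide": [-346,-153,40],"angular": [0,0,-14]},
    {"fingers": 0.3,"slide": [-346,-153,40],"angular": [0,0,-14]},
    {"fingers": 0.3,"slide": [-346,-153,40],"angular": [0,0,-14]},
    {"fingers": 0.3,"slide": [-346,-153,40],"angular": [0,0,-14]},
    {"fingers": 0.3,"slide": [-346,-153,40],"angular": [0,0,-14]},
    {"fingers": 0.3,"slide": [-346,-153,40],"angular": [0,0,-14]},
    {"fingers": 0.3,"slide": [-346,-153,40],"angular": [0,0,-14]},
    {"fingers": 0.3,"slide": [-346,-153,40],"angular": [0,0,-14]},
    {"fingers": 0.3,"slide": [-346,-153,40],"angular": [0,0,-14]},
    {"fingers": 0.3,"slide": [-346,-153,40],"angular": [0,0,-14]},
  ],
  squeeze=40,
)

```text
clock: 2.93
tcp_pos: [0.4975, 0.2274, 0.172]
orientation: [0.001, 0.103, 0.995, -0.001]
wrist_force: [0.1, -0.1, 0.2]
finger_gap: 0.06
grip_force: 0.0
```

```bash
python3 - <<'E'
from h import *
print(get_state()["finger_gap"]); goto((.4935,.232,.066),-.2016)
E
```

```text
0.06000919069126024
slide [  5.1   3.8 105.9] angular [-0.06  0.1  -0.28] t 2.93 tcp [0.4975 0.2274 0.172 ]
```

Request:
jog_arm(
  moves=[
    {"fingers": 0.3,"slide": [0,0,30]},
    {"fingers": 0.3,"slide": [0,0,50]},
    {"fingers": 0.3,"slide": [0,0,50]},
    {"fingers": 0.3,"slide": [0,0,50]},
  ],
)

```text
schema error: expected keys fingers, slide, angular
```

```bash
python3 - <<'E'
from h import *
print(get_state()["finger_gap"]); goto((.4935,.232,.066),-.2016)
s=read_camera("scene");p=read_camera("top");save(s,"s1")
c=[cv2.resize(x,(400,400),interpolation=cv2.INTER_CUBIC) for x in(p["color"][210:310,190:290],s["color"][190:290,380:480])]
cv2.imwrite("pics/j1.png",cv2.cvtColor(np.hstack(c),cv2.COLOR_RGB2BGR))
E
```

```text
0.06000919069126024
slide [  5.1   3.8 105.9] angular [-0.06  0.1  -0.28] t 2.93 tcp [0.4975 0.2274 0.172 ]
```

View pics/j1.png

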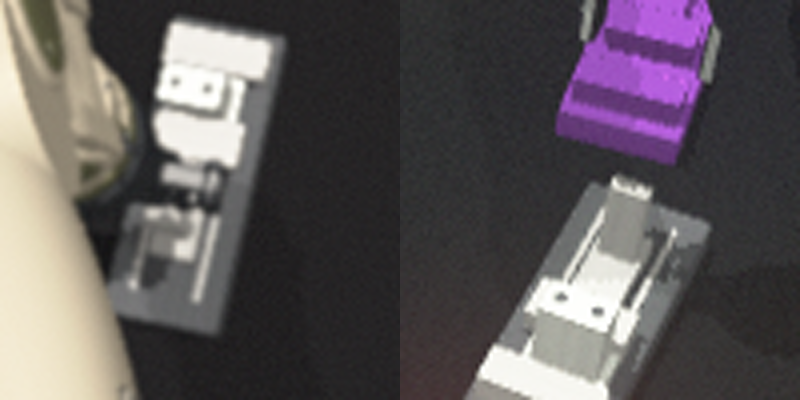

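The move was refused because it lacked the angular key. The picture shows the fingers hanging above the tab and straddling it (scene crop 588,20 and 710,55).

Request:
jog_arm(
  moves=[
    {"fingers": 0.3,"slide": [0,0,30],"angular": [0,0,0]},
    {"fingers": 0.3,"slide": [0,0,60],"angular": [0,0,0]},
    {"fingers": 0.3,"slide": [0,0,60],"angular": [0,0,0]},
    {"fingers": 0.3,"slide": [0,0,60],"angular": [0,0,0]},
  ],
)

```text
clock: 3.37
tcp_pos: [0.4917, 0.2322, 0.1117]
orientation: [-0.002, 0.1, 0.995, -0.001]
wrist_force: [-0.2, 1.0, 1.0]
finger_gap: 0.06
grip_force: 0.0
```

```bash
python3 - <<'E'
from h import *
print(get_state()["finger_gap"]); goto((.4935,.232,.066),-.2016)
E
```

```text
0.060037229881866445
slide [-1.9  0.2 45.7] angular [-0.1  -0.22  0.1 ] t 3.37 tcp [0.4917 0.2322 0.1117]
```

Request:
jog_arm(
  moves=[
    {"fingers": 0.3,"slide": [-1,0,25],"angular": [0,0,0]},
    {"fingers": 0.3,"slide": [-1,0,46],"angular": [0,0,0]},
    {"fingers": 0.3,"slide": [-1,0,46],"angular": [0,0,0]},
    {"fingers": 0.3,"slide": [-1,0,46],"angular": [0,0,0]},
    {"fingers": 0.9,"slide": [-1,0,46],"angular": [0,0,0]},
    {"fingers": 0.9,"slide": [-1,0,46],"angular": [0,0,0]},
    {"fingers": 0.9,"slide": [-1,0,46],"angular": [0,0,0]},
    {"fingers": 0.9,"slide": [-1,0,46],"angular": [0,0,0]},
    {"fingers": 0.9,"slide": [-1,0,46],"angular": [0,0,0]},
  ],
)

```text
clock: 4.12
tcp_pos: [0.4963, 0.2321, 0.0686]
orientation: [0.001, 0.1, 0.995, 0.001]
wrist_force: [-1.0, 0.9, 5.5]
finger_gap: 0.022
grip_force: 38.9
```

Request:
jog_arm(
  moves=[
    {"fingers": 0.9,"slide": [5,0,0],"angular": [0,0,0]},
    {"fingers": 0.9,"slide": [12,0,0],"angular": [0,0,0]},
    {"fingers": 0.9,"slide": [19,0,0],"angular": [0,0,0]},
    {"fingers": 0.9,"slide": [26,0,0],"angular": [0,0,0]},
    {"fingers": 0.9,"slide": [33,0,0],"angular": [0,0,0]},
    {"fingers": 0.9,"slide": [40,0,0],"angular": [0,0,0]},
    {"fingers": 0.9,"slide": [43,0,0],"angular": [0,0,0]},
    {"fingers": 0.9,"slide": [43,0,0],"angular": [0,0,0]},
    {"fingers": 0.9,"slide": [43,0,0],"angular": [0,0,0]},
  ],
)

```text
clock: 4.87
tcp_pos: [0.4546, 0.2407, 0.0686]
orientation: [0.002, 0.101, 0.995, 0.001]
wrist_force: [0.5, -0.1, 7.8]
finger_gap: 0.022
grip_force: 39.9
```

```bash
python3 - <<'E'
from h import *
print(get_state()["finger_gap"],get_state()["wrist_force"])
s=read_camera("scene");p=read_camera("top")
c=[cv2.resize(x,(400,400),interpolation=cv2.INTER_CUBIC) for x in(p["color"][210:310,190:290],s["color"][200:300,380:480])]
cv2.imwrite("pics/j2.png",cv2.cvtColor(np.hstack(c),cv2.COLOR_RGB2BGR))
E
```

```text
0.02202125209337291 [ 0.51805226 -0.14904275  7.75004412]
```

View pics/j2.png

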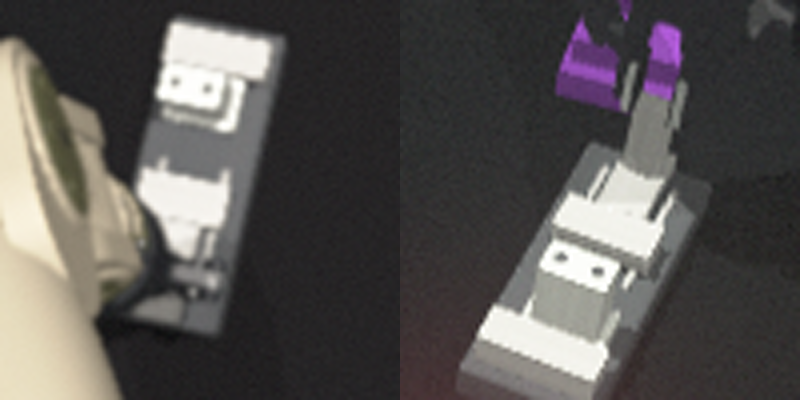

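The jaw is open about 40 mm and the block is still seated (scene crop 578,270). Next I release the tab, rise, and go to the block.

Request:
jog_arm(
  moves=[
    {"fingers": 0.2,"slide": [0,0,0],"angular": [0,0,0]},
    {"fingers": 0.1,"slide": [0,0,0],"angular": [0,0,0]},
    {"fingers": 0.1,"slide": [0,0,0],"angular": [0,0,0]},
    {"fingers": 0.1,"slide": [0,0,-30],"angular": [0,0,0]},
    {"fingers": 0.1,"slide": [0,0,-60],"angular": [0,0,0]},
    {"fingers": 0.1,"slide": [-20,0,-75],"angular": [0,0,0]},
    {"fingers": 0.1,"slide": [-60,0,-75],"angular": [0,0,0]},
    {"fingers": 0.1,"slide": [-100,0,-75],"angular": [0,0,0]},
    {"fingers": 0.1,"slide": [-130,0,-75],"angular": [0,0,0]},
    {"fingers": 0.1,"slide": [-130,0,-75],"angular": [0,0,0]},
  ],
)

```text
clock: 5.8
tcp_pos: [0.5855, 0.2124, 0.1404]
orientation: [0.001, 0.102, 0.995, 0.0]
wrist_force: [-0.9, 0.3, 0.4]
finger_gap: 0.077
grip_force: 0.0
```

```bash
python3 - <<'E'
from h import *
read_camera("top");print(get_state()["finger_gap"]); goto((.5815,.2185,.058),-.2016)
E
```

```text
0.07697965169098302
slide [ 1.8  5.3 82.2] angular [-0.02 -0.06 -0.13] t 5.85 tcp [0.5822 0.2129 0.1402]
```

Request:
jog_arm(
  moves=[
    {"fingers": 0.1,"slide": [1,5,0],"angular": [0,0,0]},
    {"fingers": 0.1,"slide": [1,5,20],"angular": [0,0,0]},
    {"fingers": 0.1,"slide": [1,5,50],"angular": [0,0,0]},
    {"fingers": 0.1,"slide": [1,5,82],"angular": [0,0,0]},
    {"fingers": 0.1,"slide": [1,5,82],"angular": [0,0,0]},
    {"fingers": 0.1,"slide": [1,5,82],"angular": [0,0,0]},
    {"fingers": 0.1,"slide": [1,5,82],"angular": [0,0,0]},
  ],
)

```text
clock: 6.43
tcp_pos: [0.5801, 0.2198, 0.0611]
orientation: [0.0, 0.1, 0.995, 0.0]
wrist_force: [0.5, -0.3, 1.0]
finger_gap: 0.0765
grip_force: 0.0
```

Request:
jog_arm(
  moves=[
    {"fingers": 0.4,"slide": [0,0,0],"angular": [0,0,0]},
    {"fingers": 0.8,"slide": [0,0,0],"angular": [0,0,0]},
    {"fingers": 0.8,"slide": [0,0,0],"angular": [0,0,0]},
    {"fingers": 0.8,"slide": [0,0,0],"angular": [0,0,0]},
    {"fingers": 0.8,"slide": [0,0,0],"angular": [0,0,0]},
  ],
  squeeze=40,
)

```text
clock: 6.85
tcp_pos: [0.581, 0.2191, 0.0606]
orientation: [0.001, 0.101, 0.995, 0.0]
wrist_force: [0.8, 0.0, 0.9]
finger_gap: 0.0174
grip_force: 0.2
```

```bash
python3 - <<'E'
from h import *
s=read_camera("scene");p=read_camera("top"); print(get_state()["finger_gap"],get_state()["grip_force"])
print([(round(r["p"],2),r["point"]) for q in(p,s) for r in look_for("block",q)[:2]])
print("tcp px",proj(p,get_state()["tcp_pos"]),proj(s,get_state()["tcp_pos"]))
c=[cv2.resize(x,(400,400),interpolation=cv2.INTER_CUBIC) for x in(p["color"][190:290,190:290],s["color"][210:310,370:470])]
cv2.imwrite("pics/j3.png",cv2.cvtColor(np.hstack(c),cv2.COLOR_RGB2BGR))
E
```

```text
0.017306629184349196 2.780881741732628
[(0.88, [423.2, 274.2])]
tcp px [237.97073613 233.0353443 ] [422.90673906 270.99285209]
```

View pics/j3.png

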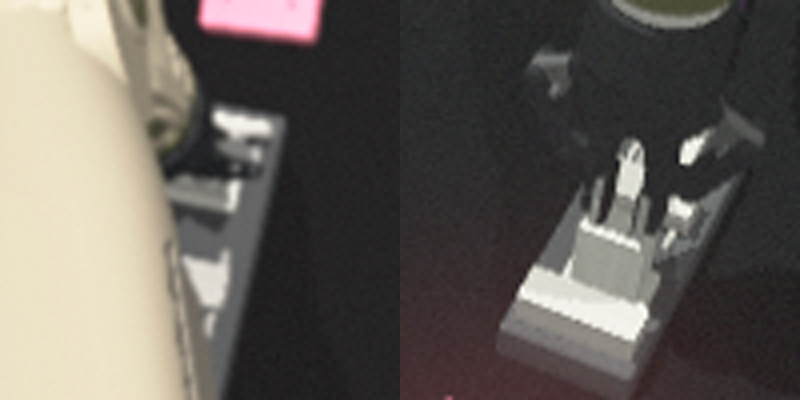

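```bash
python3 - <<'E'
from h import *
s=read_camera("scene");p=read_camera("top");st=get_state()
q=st["orientation"]; r=R.from_quat([q[1],q[2],q[3],q[0]]);t=np.array(st["tcp_pos"])
for off in((0,.009,.011),(0,-.009,.011),(0,.009,-.03),(0,-.009,-.03),(0,.02,-.03),(0,0,-.06)):
    for dx in (0,.025):
        P=t+r.apply(np.array(off)+[dx,0,0]); u=proj(s,P); print(off,dx,np.round((u-[370,210])*4+[400,0]))
print(st["finger_gap"],st["grip_force"],t)
cv2.imwrite("pics/j4.png",cv2.cvtColor(cv2.resize(s["color"][215:295,400:455],None,fx=7.5,fy=7.5,interpolation=cv2.INTER_CUBIC),cv2.COLOR_RGB2BGR))
E
```

```text
(0, 0.009, 0.011) 0 [624. 263.]
(0, 0.009, 0.011) 0.025 [640. 234.]
(0, -0.009, 0.011) 0 [594. 251.]
(0, -0.009, 0.011) 0.025 [610. 223.]
(0, 0.009, -0.03) 0 [634. 213.]
(0, 0.009, -0.03) 0.025 [650. 184.]
(0, -0.009, -0.03) 0 [603. 202.]
(0, -0.009, -0.03) 0.025 [620. 173.]
(0, 0.02, -0.03) 0 [653. 220.]
(0, 0.02, -0.03) 0.025 [669. 191.]
(0, 0, -0.06) 0 [626. 169.]
(0, 0, -0.06) 0.025 [642. 141.]
0.017539600037954118 2.907821260980654 [0.58104541 0.21901983 0.06060099]
```

View pics/j4.png

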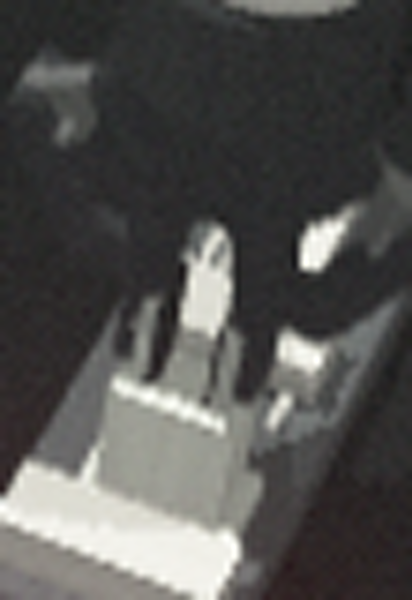

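Request:
jog_arm(
  moves=[
    {"fingers": 0.95,"slide": [0,0,0],"angular": [0,0,0]},
    {"fingers": 0.95,"slide": [0,0,0],"angular": [0,0,0]},
    {"fingers": 0.95,"slide": [0,0,0],"angular": [0,0,0]},
  ],
)

```text
clock: 7.4
tcp_pos: [0.5812, 0.2191, 0.0606]
orientation: [0.001, 0.101, 0.995, 0.0]
wrist_force: [-0.3, 0.1, 5.5]
finger_gap: 0.0044
grip_force: 2.9
```

The gap reads 4 mm with no grip force, and in the pictures the fingertips end at the block's top edge. So the pads stand higher than I assumed, about 20–25 mm; the tab was also gripped only near its top. I'll rise, open, and re-measure with the fingers in view.

Request:
jog_arm(
  moves=[
    {"fingers": 0.95,"slide": [0,0,-20],"angular": [0,0,0]},
    {"fingers": 0.95,"slide": [0,0,-40],"angular": [0,0,0]},
    {"fingers": 0.95,"slide": [0,0,-40],"angular": [0,0,0]},
    {"fingers": 0.1,"slide": [0,0,-40],"angular": [0,0,0]},
    {"fingers": 0.1,"slide": [0,0,-40],"angular": [0,0,0]},
    {"fingers": 0.1,"slide": [0,0,-40],"angular": [0,0,0]},
    {"fingers": 0.1,"slide": [0,0,-40],"angular": [0,0,0]},
    {"fingers": 0.1,"slide": [0,0,-40],"angular": [0,0,0]},
  ],
)

```text
clock: 8.07
tcp_pos: [0.5798, 0.2189, 0.0986]
orientation: [-0.001, 0.101, 0.995, -0.0]
wrist_force: [0.6, -1.3, 1.1]
finger_gap: 0.0644
grip_force: 0.0
```

```bash
python3 - <<'E'
from h import *
s=read_camera("scene");p=read_camera("top");st=get_state()
print(st["finger_gap"],st["tcp_pos"],st["wrist_force"])
q=st["orientation"]; r=R.from_quat([q[1],q[2],q[3],q[0]]);t=np.array(st["tcp_pos"])
im=cv2.resize(s["color"][195:295,385:485],None,fx=6,fy=6,interpolation=cv2.INTER_CUBIC)
for off in((0,.043,.011-.012),(0,-.043,.011-.012)):
    u=(proj(s,t+r.apply(off))-[385,195])*6+2; print(u); cv2.circle(im,tuple(int(v) for v in u),4,(255,0,0),1)
B=np.array([.5816,.219]);a=-.2016
for X in(-.012,.012):
  for Y in(-.02,.02):
    P=[B[0]+X*np.cos(a)-Y*np.sin(a),B[1]+X*np.sin(a)+Y*np.cos(a),.079]; u=(proj(s,P)-[385,195])*6+2; cv2.circle(im,tuple(int(v) for v in u),4,(0,255,0),1)
cv2.imwrite("pics/k1.png",cv2.cvtColor(im,cv2.COLOR_RGB2BGR))
E
```

```text
0.07668395851839507 [0.58011118 0.21903521 0.09902036] [ 1.13978329  0.17898471 -0.26803086]
[356.91669037 425.37105548]
[134.05859319 342.97724692]
```

View pics/k1.png

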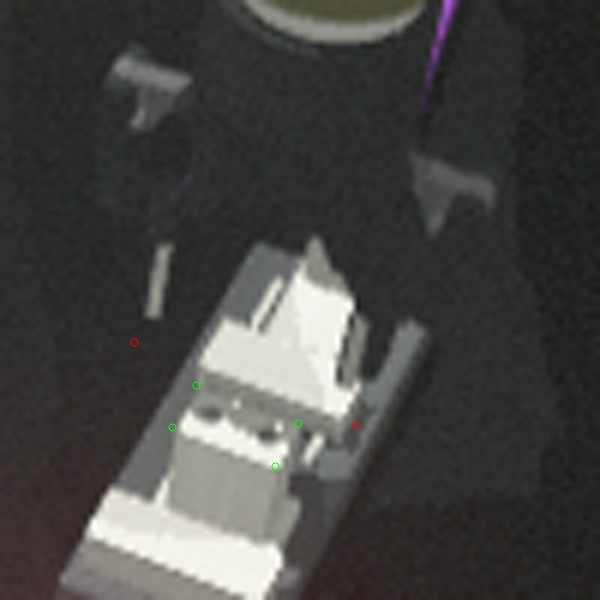

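The left pad bottom is at (153,318) and the right at about (345,380), against a predicted 343 and 425. The tips stand roughly 20 mm higher than nominal, while the side-to-side position fits. I'll go about 22 mm lower than before and watch the force.

Request:
jog_arm(
  moves=[
    {"fingers": 0.1,"slide": [-1,0,25],"angular": [0,0,0]},
    {"fingers": 0.1,"slide": [-1,0,45],"angular": [0,0,0]},
    {"fingers": 0.1,"slide": [-1,0,54],"angular": [0,0,0]},
    {"fingers": 0.1,"slide": [-1,0,61],"angular": [0,0,0]},
    {"fingers": 0.1,"slide": [-1,0,61],"angular": [0,0,0]},
    {"fingers": 0.1,"slide": [-1,0,61],"angular": [0,0,0]},
  ],
)

```text
clock: 8.67
tcp_pos: [0.5815, 0.2189, 0.0388]
orientation: [-0.0, 0.101, 0.995, 0.0]
wrist_force: [-0.4, -0.2, 0.1]
finger_gap: 0.0769
grip_force: 0.0
```

Request:
jog_arm(
  moves=[
    {"fingers": 0.3,"slide": [0,0,0],"angular": [0,0,0]},
    {"fingers": 0.6,"slide": [0,0,0],"angular": [0,0,0]},
    {"fingers": 0.75,"slide": [0,0,0],"angular": [0,0,0]},
    {"fingers": 0.75,"slide": [0,0,0],"angular": [0,0,0]},
    {"fingers": 0.75,"slide": [0,0,0],"angular": [0,0,0]},
  ],
)

```text
clock: 9.08
tcp_pos: [0.5824, 0.2191, 0.0398]
orientation: [0.001, 0.101, 0.995, 0.0]
wrist_force: [0.3, -0.4, 4.5]
finger_gap: 0.0394
grip_force: 41.7
```

Gripped: 39 mm gap at 42 N. Lifting.

Request:
jog_arm(
  moves=[
    {"fingers": 0.75,"slide": [0,0,-8],"angular": [0,0,0]},
    {"fingers": 0.75,"slide": [0,0,-18],"angular": [0,0,0]},
    {"fingers": 0.75,"slide": [0,0,-30],"angular": [0,0,0]},
    {"fingers": 0.75,"slide": [0,0,-50],"angular": [0,0,0]},
    {"fingers": 0.75,"slide": [0,0,-80],"angular": [0,0,0]},
    {"fingers": 0.75,"slide": [0,0,-110],"angular": [0,0,0]},
    {"fingers": 0.75,"slide": [0,0,-130],"angular": [0,0,0]},
    {"fingers": 0.75,"slide": [0,0,-130],"angular": [0,0,0]},
  ],
)

```text
clock: 9.75
tcp_pos: [0.5841, 0.2196, 0.1749]
orientation: [0.004, 0.101, 0.995, 0.002]
wrist_force: [0.5, 0.3, 0.0]
finger_gap: 0.0392
grip_force: 41.1
```

```bash
python3 - <<'E'
from h import *
np.set_printoptions(precision=4,suppress=True)
s=read_camera("scene");p=read_camera("top");st=get_state();print(st["finger_gap"],st["grip_force"],st["wrist_force"])
b=tip_of("block",s)[:2]; print(b, [proj(s,np.array(st["tcp_pos"])-[0,0,.015+d]) for d in(0,.02)])
print(tip_of("nest",p)[:1],tip_of("nest",s)[:2],tip_of("slide_handle",p)[:1])
print("nest tri",tri([(p,tip_of("nest",p)[0]["point"]),(s,tip_of("nest",s)[0]["point"])]))
goto((.6,-.162,.17),.1454)
# carriage plate outline for nest location
g=cv2.cvtColor(p["color"],cv2.COLOR_RGB2GRAY)[195:285,355:415]
_,m=cv2.threshold(g,225,255,0); cs=max(cv2.findContours(m,0,1)[0],key=cv2.contourArea)
rc=cv2.minAreaRect(cs); bx=[at_z(p,c+np.array([355,195]),.036)[:2] for c in cv2.boxPoints(rc)]; print(rc,np.array(bx))
E
```

```text
0.03890347882539459 41.12141668796539 [-0.1447  0.1516 -1.3118]
[{'point': [431.9, 241.0], 'p': 0.76}, {'point': [314.2, 290.0], 'p': 0.45}] [array([428.6964, 241.4087]), array([427.4025, 248.0331])]
[{'point': [381.1, 232.2], 'p': 0.98}] [{'point': [267.1, 253.6], 'p': 0.74}, {'point': [187.3, 190.9], 'p': 0.31}] [{'point': [391.1, 263.8], 'p': 0.92}]
nest tri [ 0.5915 -0.1615  0.0121]
slide [ -95.3 -369.1   -2.8] angular [ -0.04  -0.15 -19.87] t 10.15 tcp [0.5805 0.2187 0.1671]
((27.972925186157227, 51.492034912109375), (73.4417724609375, 26.928651809692383), 79.82449340820312) [[ 0.6433 -0.1184]
 [ 0.6567 -0.1909]
 [ 0.4586 -0.2217]
 [ 0.4456 -0.151 ]]
```

Request:
jog_arm(
  moves=[
    {"fingers": 0.75,"slide": [-5,-20,0],"angular": [0,0,-1]},
    {"fingers": 0.75,"slide": [-13,-50,0],"angular": [0,0,-3]},
    {"fingers": 0.75,"slide": [-22,-85,0],"angular": [0,0,-5]},
    {"fingers": 0.75,"slide": [-31,-120,0],"angular": [0,0,-7]},
    {"fingers": 0.75,"slide": [-40,-155,0],"angular": [0,0,-9]},
    {"fingers": 0.75,"slide": [-50,-190,0],"angular": [0,0,-11]},
    {"fingers": 0.75,"slide": [-59,-225,0],"angular": [0,0,-13]},
    {"fingers": 0.75,"slide": [-68,-260,0],"angular": [0,0,-15]},
    {"fingers": 0.75,"slide": [-77,-295,0],"angular": [0,0,-17]},
    {"fingers": 0.75,"slide": [-86,-330,0],"angular": [0,0,-19]},
  ],
)

```text
clock: 10.98
tcp_pos: [0.599, -0.1233, 0.1678]
orientation: [-0.001, -0.066, 0.998, 0.0]
wrist_force: [0.7, -0.3, -0.4]
finger_gap: 0.0392
grip_force: 41.1
```

```bash
python3 - <<'E'
from h import *
s=read_camera("scene");read_camera("scene");goto((.5997,-.163,.12),.148)
E
```

```text
slide [  4.3 -35.6  47.6] angular [-0.08 -0.04 -1.35] t 11.08 tcp [ 0.5996 -0.1271  0.1675]
```

Request:
jog_arm(
  moves=[
    {"fingers": 0.75,"slide": [2,-18,0],"angular": [0,0,-1]},
    {"fingers": 0.75,"slide": [4,-36,15],"angular": [0,0,-1.4]},
    {"fingers": 0.75,"slide": [4,-36,48],"angular": [0,0,-1.4]},
    {"fingers": 0.75,"slide": [4,-36,78],"angular": [0,0,-1.4]},
    {"fingers": 0.75,"slide": [4,-36,90],"angular": [0,0,-1.4]},
    {"fingers": 0.75,"slide": [4,-36,90],"angular": [0,0,-1.4]},
  ],
)

```text
clock: 11.58
tcp_pos: [0.5969, -0.1562, 0.0737]
orientation: [-0.004, -0.077, 0.997, 0.002]
wrist_force: [-0.3, 0.4, -0.8]
finger_gap: 0.0393
grip_force: 41.1
```

```bash
python3 - <<'E'
from h import *
s=read_camera("scene");p=read_camera("top");goto((.5997,-.163,.0505),.148)
st=get_state()
q=st["orientation"]; r=R.from_quat([q[1],q[2],q[3],q[0]]);t=np.array(st["tcp_pos"])
im=cv2.resize(s["color"][190:290,215:315],None,fx=6,fy=6,interpolation=cv2.INTER_CUBIC)
def dot(P,c):
    u=(proj(s,P)-[215,190])*6+2; cv2.circle(im,tuple(int(v) for v in u),3,c,-1)
for X in(-.018,.018):
  for Y in(-.025,.025): dot(t+r.apply([X,Y,.0158]),(255,0,0))
a=.148
for X in(-.022,.022):
  for Y in(-.029,.029): dot([.5997+X*np.cos(a)-Y*np.sin(a),-.163+X*np.sin(a)+Y*np.cos(a),.041],(0,255,0))
cv2.imwrite("pics/k2.png",cv2.cvtColor(im,cv2.COLOR_RGB2BGR))
E
```

```text
slide [ 1.  -5.7 27.5] angular [ 0.06 -0.08  0.39] t 11.68 tcp [ 0.5999 -0.1572  0.0781]
```

View pics/k2.png

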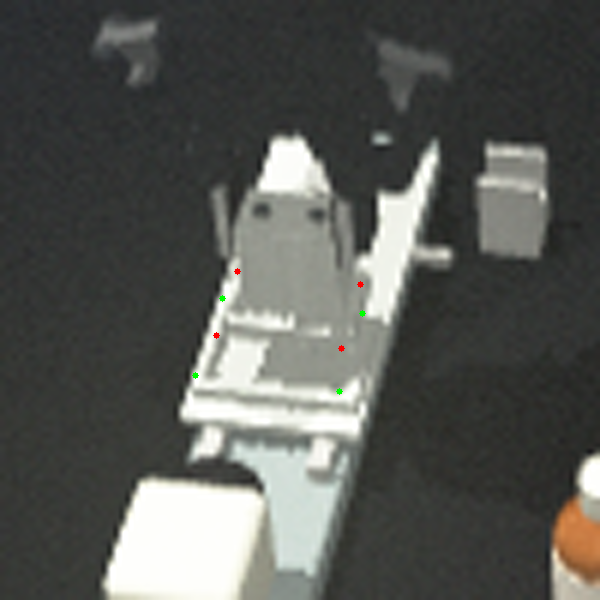

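The block (foot front edge at about (228,318)–(345,330)) hangs level over the pocket, whose front wall is at about y 385. Both sit slightly right of the predictions by similar amounts, so the scene camera has a small bias. I'll take numeric edge profiles for the fine alignment.

```bash
python3 - <<'E'
from h import *
s=read_camera("scene");st=get_state();g=cv2.cvtColor(s["color"],cv2.COLOR_RGB2GRAY).astype(np.float32)
q=st["orientation"]; r=R.from_quat([q[1],q[2],q[3],q[0]]);t=np.array(st["tcp_pos"]);print(t)
def prof(Ps): 
    u=np.array([proj(s,P) for P in Ps],np.float32); return cv2.remap(g,u[:,:1],u[:,1:],cv2.INTER_LINEAR).ravel().astype(int)
a=.148;N=lambda X,Y,Z:[.5997+X*np.cos(a)-Y*np.sin(a),-.163+X*np.sin(a)+Y*np.cos(a),Z]
X=np.arange(10,42,1.5);
for y in(-14,-10,-6): print("front wall y",y,list(zip(X,prof([N(x/1e3,y/1e3,.041) for x in X]))))
Y=np.arange(-42,-14,1.5)
for x in(14,18): print("left wall",x,list(zip(Y,prof([N(x/1e3,y/1e3,.041) for y in Y]))))
Y=np.arange(18,46,1.5)
for x in(10,16): print("right wall",x,list(zip(Y,prof([N(x/1e3,y/1e3,.041) for y in Y]))))
Y=np.arange(-34,36,1.5)
print("body at mid", list(zip(Y,prof([t+r.apply([-.012,y/1e3,-.015]) for y in Y]))))
print("foot", list(zip(Y,prof([t+r.apply([-.018,y/1e3,.008]) for y in Y]))))
E
```

```text
[ 0.60088318 -0.15762321  0.0793048 ]
front wall y -14 [(np.float64(10.0), np.int64(242)), (np.float64(11.5), np.int64(242)), (np.float64(13.0), np.int64(242)), (np.float64(14.5), np.int64(242)), (np.float64(16.0), np.int64(242)), (np.float64(17.5), np.int64(242)), (np.float64(19.0), np.int64(242)), (np.float64(20.5), np.int64(242)), (np.float64(22.0), np.int64(241)), (np.float64(23.5), np.int64(237)), (np.float64(25.0), np.int64(232)), (np.float64(26.5), np.int64(207)), (np.float64(28.0), np.int64(180)), (np.float64(29.5), np.int64(174)), (np.float64(31.0), np.int64(183)), (np.float64(32.5), np.int64(201)), (np.float64(34.0), np.int64(228)), (np.float64(35.5), np.int64(248)), (np.float64(37.0), np.int64(250)), (np.float64(38.5), np.int64(252)), (np.float64(40.0), np.int64(250)), (np.float64(41.5), np.int64(247))]
front wall y -10 [(np.float64(10.0), np.int64(241)), (np.float64(11.5), np.int64(241)), (np.float64(13.0), np.int64(241)), (np.float64(14.5), np.int64(241)), (np.float64(16.0), np.int64(241)), (np.float64(17.5), np.int64(241)), (np.float64(19.0), np.int64(242)), (np.float64
[... 6650 characters left out ...]
)), (np.float64(6.5), np.int64(184)), (np.float64(8.0), np.int64(186)), (np.float64(9.5), np.int64(181)), (np.float64(11.0), np.int64(175)), (np.float64(12.5), np.int64(170)), (np.float64(14.0), np.int64(165)), (np.float64(15.5), np.int64(158)), (np.float64(17.0), np.int64(153)), (np.float64(18.5), np.int64(156)), (np.float64(20.0), np.int64(166)), (np.float64(21.5), np.int64(165)), (np.float64(23.0), np.int64(162)), (np.float64(24.5), np.int64(156)), (np.float64(26.0), np.int64(156)), (np.float64(27.5), np.int64(156)), (np.float64(29.0), np.int64(152)), (np.float64(30.5), np.int64(163)), (np.float64(32.0), np.int64(178)), (np.float64(33.5), np.int64(169)), (np.float64(35.0), np.int64(158))]
```

```bash
python3 - <<'E'
from h import *
read_camera("scene");goto((.5997,-.1614,.0505),.148)
E
```

```text
slide [ 2.3 -3.2 29.5] angular [-0.06  0.11  0.4 ] t 11.78 tcp [ 0.6014 -0.1579  0.08  ]
```

Request:
jog_arm(
  moves=[
    {"fingers": 0.75,"slide": [1,-2,6],"angular": [0,0,0.4]},
    {"fingers": 0.75,"slide": [2,-3,14],"angular": [0,0,0.4]},
    {"fingers": 0.75,"slide": [2,-3,14],"angular": [0,0,0.4]},
    {"fingers": 0.75,"slide": [2,-3,14],"angular": [0,0,0.4]},
    {"fingers": 0.75,"slide": [2,-3,14],"angular": [0,0,0.4]},
    {"fingers": 0.75,"slide": [2,-3,14],"angular": [0,0,0.4]},
  ],
)

```text
clock: 12.28
tcp_pos: [0.599, -0.1612, 0.0648]
orientation: [0.0, -0.074, 0.997, -0.0]
wrist_force: [0.5, 0.4, -1.3]
finger_gap: 0.0388
grip_force: 41.1
```

```bash
python3 - <<'E'
from h import *
goto((.5997,-.1614,.0505),.148);read_camera("scene");goto((.5997,-.1614,.0505),.148);read_camera("scene");goto((.5997,-.1614,.0505),.148)
E
```

```text
slide [-0.7 -0.3 14.3] angular [-0.    0.02 -0.03] t 12.28 tcp [ 0.599  -0.1612  0.0648]
slide [-0.6 -0.3 14.4] angular [-0.01  0.03 -0.03] t 12.33 tcp [ 0.599  -0.1612  0.0649]
slide [-0.6 -0.3 14.4] angular [-0.01  0.03 -0.02] t 12.38 tcp [ 0.599  -0.1612  0.0649]
```

Settled. Lowering gently while watching the force.

Request:
jog_arm(
  moves=[
    {"fingers": 0.75,"slide": [-1,0,4],"angular": [0,0,0]},
    {"fingers": 0.75,"slide": [-1,0,8],"angular": [0,0,0]},
    {"fingers": 0.75,"slide": [-1,0,11],"angular": [0,0,0]},
    {"fingers": 0.75,"slide": [-1,0,11],"angular": [0,0,0]},
    {"fingers": 0.75,"slide": [-1,0,11],"angular": [0,0,0]},
  ],
)

```text
clock: 12.8
tcp_pos: [0.5994, -0.1608, 0.053]
orientation: [-0.0, -0.074, 0.997, 0.0]
wrist_force: [-0.4, -0.0, -1.7]
finger_gap: 0.0389
grip_force: 41.1
```

Request:
jog_arm(
  moves=[
    {"fingers": 0.75,"slide": [0,0,2],"angular": [0,0,0]},
    {"fingers": 0.75,"slide": [0,0,3],"angular": [0,0,0]},
    {"fingers": 0.75,"slide": [0,0,3],"angular": [0,0,0]},
    {"fingers": 0.75,"slide": [0,0,3],"angular": [0,0,0]},
  ],
)

```text
clock: 13.13
tcp_pos: [0.5998, -0.161, 0.0506]
orientation: [0.0, -0.074, 0.997, 0.0]
wrist_force: [-0.7, -0.1, -0.8]
finger_gap: 0.0395
grip_force: 41.1
```

Request:
jog_arm(
  moves=[
    {"fingers": 0.75,"slide": [0,0,1],"angular": [0,0,0]},
    {"fingers": 0.75,"slide": [0,0,1.5],"angular": [0,0,0]},
    {"fingers": 0.75,"slide": [0,0,1.5],"angular": [0,0,0]},
  ],
)

```text
clock: 13.38
tcp_pos: [0.6001, -0.161, 0.0498]
orientation: [0.0, -0.074, 0.997, -0.0]
wrist_force: [-1.5, 0.6, 4.1]
finger_gap: 0.0392
grip_force: 41.7
```

Floor contact (+4 N) at exactly the predicted height. Releasing and rising.

Request:
jog_arm(
  moves=[
    {"fingers": 0.5,"slide": [0,0,0],"angular": [0,0,0]},
    {"fingers": 0.3,"slide": [0,0,0],"angular": [0,0,0]},
    {"fingers": 0.15,"slide": [0,0,0],"angular": [0,0,0]},
    {"fingers": 0.15,"slide": [0,0,0],"angular": [0,0,0]},
    {"fingers": 0.15,"slide": [0,0,-10],"angular": [0,0,0]},
    {"fingers": 0.15,"slide": [0,0,-30],"angular": [0,0,0]},
    {"fingers": 0.15,"slide": [0,0,-60],"angular": [0,0,0]},
    {"fingers": 0.15,"slide": [0,0,-90],"angular": [0,0,0]},
    {"fingers": 0.15,"slide": [0,0,-110],"angular": [0,0,0]},
    {"fingers": 0.15,"slide": [0,0,-110],"angular": [0,0,0]},
  ],
)

```text
clock: 14.22
tcp_pos: [0.6027, -0.1621, 0.1655]
orientation: [0.004, -0.074, 0.997, -0.002]
wrist_force: [0.4, -0.8, 0.4]
finger_gap: 0.0724
grip_force: 0.0
```

```bash
python3 - <<'E'
from h import *
s=read_camera("scene");p=read_camera("top")
print("block",[(round(r["p"],2),r["point"]) for q in(p,s) for r in tip_of("block",q)[:1]],"exp",proj(p,[.6,-.161,.034]),proj(s,[.6,-.161,.034]))
for k in("slide_handle","pointer","mark"): print(k,[(round(r["p"],2),r["point"]) for q in(p,s) for r in tip_of(k,q)[:1]])
print(proj(s,[.4906,-.1786,.095]))
goto((.4906,-.178,.15),.148)
E
```

```text
block [(0.64, [263.2, 246.6])] exp [379.02349937 228.40488651] [262.25711392 249.3744133 ]
slide_handle [(0.92, [270.9, 200.7])]
pointer [(0.67, [288.8, 232.0])]
mark [(0.69, [297.2, 228.2])]
[270.08243572 200.18966528]
slide [110.1  -1.    8.3] angular [ 0.05 -0.08 -0.02] t 14.72 tcp [ 0.5993 -0.1608  0.1581]
```

Request:
jog_arm(
  moves=[
    {"fingers": 0.25,"slide": [30,-1,0],"angular": [0,0,0]},
    {"fingers": 0.25,"slide": [70,-1,0],"angular": [0,0,0]},
    {"fingers": 0.25,"slide": [110,-1,0],"angular": [0,0,0]},
    {"fingers": 0.25,"slide": [110,-1,0],"angular": [0,0,0]},
    {"fingers": 0.25,"slide": [110,-1,20],"angular": [0,0,0]},
    {"fingers": 0.25,"slide": [110,-1,30],"angular": [0,0,0]},
    {"fingers": 0.25,"slide": [110,-1,30],"angular": [0,0,0]},
    {"fingers": 0.25,"slide": [110,-1,30],"angular": [0,0,0]},
    {"fingers": 0.25,"slide": [110,-1,30],"angular": [0,0,0]},
  ],
)

```text
clock: 15.47
tcp_pos: [0.4917, -0.1782, 0.1293]
orientation: [0.0, -0.074, 0.997, 0.0]
wrist_force: [-0.0, -0.8, 0.9]
finger_gap: 0.0643
grip_force: 0.0
```

```bash
python3 - <<'E'
from h import *
goto((.491,-.178,.05),.148)
E
```

```text
slide [ 0.7  0.3 79.3] angular [0. 0. 0.] t 15.47 tcp [ 0.4917 -0.1782  0.1293]
```

Request:
jog_arm(
  moves=[
    {"fingers": 0.25,"slide": [1,0,25],"angular": [0,0,0]},
    {"fingers": 0.25,"slide": [1,0,45],"angular": [0,0,0]},
    {"fingers": 0.25,"slide": [1,0,62],"angular": [0,0,0]},
    {"fingers": 0.25,"slide": [1,0,76],"angular": [0,0,0]},
    {"fingers": 0.25,"slide": [1,0,79],"angular": [0,0,0]},
    {"fingers": 0.25,"slide": [1,0,79],"angular": [0,0,0]},
    {"fingers": 0.25,"slide": [1,0,79],"angular": [0,0,0]},
  ],
)

```text
clock: 16.05
tcp_pos: [0.491, -0.1785, 0.0509]
orientation: [0.0, -0.074, 0.997, -0.0]
wrist_force: [0.3, -0.7, 0.8]
finger_gap: 0.0642
grip_force: 0.0
```

Request:
jog_arm(
  moves=[
    {"fingers": 0.5,"slide": [0,0,0],"angular": [0,0,0]},
    {"fingers": 0.75,"slide": [0,0,0],"angular": [0,0,0]},
    {"fingers": 0.95,"slide": [0,0,0],"angular": [0,0,0]},
    {"fingers": 0.95,"slide": [0,0,0],"angular": [0,0,0]},
    {"fingers": 0.95,"slide": [0,0,0],"angular": [0,0,0]},
    {"fingers": 0.95,"slide": [0,0,0],"angular": [0,0,0]},
  ],
  squeeze=70,
)

```text
clock: 16.55
tcp_pos: [0.4908, -0.179, 0.0511]
orientation: [0.001, -0.074, 0.997, -0.001]
wrist_force: [-1.7, -1.3, 6.4]
finger_gap: 0.0177
grip_force: 68.2
```

Handle held at 68 N. Pulling out slowly by 45 mm.

Request:
jog_arm(
  moves=[
    {"fingers": 0.95,"slide": [4,0,0],"angular": [0,0,0]},
    {"fingers": 0.95,"slide": [9,0,0],"angular": [0,0,0]},
    {"fingers": 0.95,"slide": [14,0,0],"angular": [0,0,0]},
    {"fingers": 0.95,"slide": [19,0,0],"angular": [0,0,0]},
    {"fingers": 0.95,"slide": [24,0,0],"angular": [0,0,0]},
    {"fingers": 0.95,"slide": [29,0,0],"angular": [0,0,0]},
    {"fingers": 0.95,"slide": [34,0,0],"angular": [0,0,0]},
    {"fingers": 0.95,"slide": [39,0,0],"angular": [0,0,0]},
    {"fingers": 0.95,"slide": [43,0,0],"angular": [0,0,0]},
    {"fingers": 0.95,"slide": [45,0,0],"angular": [0,0,0]},
  ],
)

```text
clock: 17.38
tcp_pos: [0.4485, -0.1856, 0.0511]
orientation: [0.003, -0.074, 0.997, -0.001]
wrist_force: [7.8, 0.6, -0.3]
finger_gap: 0.0179
grip_force: 68.3
```

```bash
python3 - <<'E'
from h import *
s=read_camera("scene");p=read_camera("top");st=get_state();print(st["tcp_pos"],st["grip_force"],st["finger_gap"],st["wrist_force"])
for k,z in(("pointer",.034),("mark",0),("slide_handle",.095),("nest",.034),("block",.034)): print(k,[(n,round(r["p"],2),np.round(r["point"],1).tolist(),np.round(at_z(q,r["point"],z)[:2],4).tolist()) for n,q in(("t",p),("s",s)) for r in tip_of(k,q)[:1]])
# profiles in both cameras along slide x, at fin-top height across the fork and pointer
a=.148; t=np.array([.525,-.1201])
for n,q in(("top",p),("scene",s)):
    g=cv2.cvtColor(q["color"],cv2.COLOR_RGB2GRAY).astype(np.float32)
    for nm,z,yo in(("pointer",.034,-.004),("pointer",.034,-.009),("fork",.04,.010),("fork",.04,.020)):
        X=np.arange(-80,-24,2)
        u=np.array([proj(q,[t[0]+x/1e3*np.cos(a)-yo*np.sin(a),t[1]+x/1e3*np.sin(a)+yo*np.cos(a),z]) for x in X],np.float32)
        v=cv2.remap(g,u[:,:1],u[:,1:],cv2.INTER_LINEAR).ravel().astype(int); print(n,nm,yo," ".join(f"{int(x)}:{w}" for x,w in zip(X,v)))
E
```

```text
[ 0.44845422 -0.18558334  0.05109299] 68.38853716850281 0.017688148493079495 [ 7.92221363  0.69209305 -0.04357758]
pointer [('t', 0.55, [368.4, 269.2], [0.4882, -0.1309]), ('s', 0.75, [291.7, 219.4], [0.479, -0.1288])]
mark [('t', 0.61, [366.2, 271.4], [0.4863, -0.1274]), ('s', 0.71, [293.7, 230.0], [0.481, -0.124])]
slide_handle [('t', 0.87, [391.4, 279.0], [0.4557, -0.1844]), ('s', 0.84, [274.2, 189.1], [0.4473, -0.1841])]
nest [('t', 0.85, [380.4, 243.5], [0.5583, -0.1641]), ('s', 0.63, [267.1, 235.9], [0.5534, -0.1667])]
block [('t', 0.74, [380.2, 242.6], [0.5608, -0.1636]), ('s', 0.72, [269.1, 234.5], [0.5473, -0.1638])]
top pointer -0.004 -80:47 -78:55 -76:60 -74:63 -72:63 -70:56 -68:44 -66:36 -64:33 -62:31 -60:29 -58:28 -56:28 -54:28 -52:28 -50:50 -48:95 -46:163 -44:197 -42:191 -40:137 -38:73 -36:42 -34:30 -32:30 -30:30 -28:29 -26:29
top pointer -0.009 -80:76 -78:81 -76:90 -74:91 -72:86 -70:77 -68:64 -66:53 -64:45 -62:39 -60:34 -58:25 -56:21 -54:19 -52:19 -50:52 -48:108 -46:175 -44:214 -42:197 -40:143 -38:73 -36:36 -34:21 -32:21 -30:18 -28:20 -26:20
top fork 0.01 -80:21 -78:22
[... 632 characters left out ...]
 -28:51 -26:52
scene pointer -0.009 -80:53 -78:54 -76:52 -74:51 -72:51 -70:52 -68:50 -66:48 -64:47 -62:47 -60:50 -58:51 -56:49 -54:47 -52:47 -50:78 -48:138 -46:187 -44:225 -42:202 -40:151 -38:123 -36:103 -34:76 -32:52 -30:54 -28:53 -26:52
scene fork 0.01 -80:50 -78:50 -76:48 -74:47 -72:46 -70:47 -68:52 -66:61 -64:89 -62:116 -60:139 -58:152 -56:142 -54:136 -52:137 -50:136 -48:136 -46:154 -44:183 -42:205 -40:228 -38:191 -36:136 -34:137 -32:138 -30:135 -28:128 -26:119
scene fork 0.02 -80:48 -78:49 -76:49 -74:49 -72:48 -70:48 -68:47 -66:72 -64:99 -62:131 -60:158 -58:145 -56:135 -54:135 -52:135 -50:137 -48:145 -46:166 -44:188 -42:209 -40:200 -38:169 -36:151 -34:137 -32:137 -30:139 -28:139 -26:140
```

Pointer at −43.8 on my slide scale in both cameras. The fork's fin tops lie at about −60.5 and −41, so its middle is about −50. About 6.5 mm more to go.

Request:
jog_arm(
  moves=[
    {"fingers": 0.95,"slide": [2,0,0],"angular": [0,0,0]},
    {"fingers": 0.95,"slide": [4,0,0],"angular": [0,0,0]},
    {"fingers": 0.95,"slide": [6,0,0],"angular": [0,0,0]},
    {"fingers": 0.95,"slide": [6.5,0,0],"angular": [0,0,0]},
    {"fingers": 0.95,"slide": [6.5,0,0],"angular": [0,0,0]},
    {"fingers": 0.95,"slide": [6.5,0,0],"angular": [0,0,0]},
    {"fingers": 0.95,"slide": [6.5,0,0],"angular": [0,0,0]},
  ],
)

```text
clock: 18.57
tcp_pos: [0.4425, -0.1865, 0.0511]
orientation: [0.003, -0.074, 0.997, -0.001]
wrist_force: [7.4, 1.1, 1.4]
finger_gap: 0.0181
grip_force: 68.4
```

```bash
python3 - <<'E'
from h import *
s=read_camera("scene");p=read_camera("top");st=get_state();print(st["clock"],st["tcp_pos"],st["grip_force"],st["wrist_force"],st["qvel"])
for k,z in(("pointer",.034),("mark",0),("nest",.034),("block",.034)): print(k,[(n,round(r["p"],2),np.round(at_z(q,r["point"],z)[:2],4).tolist()) for n,q in(("t",p),("s",s)) for r in tip_of(k,q)[:1]])
a=.148; t=np.array([.525,-.1201])
for n,q in(("top",p),("scene",s)):
    g=cv2.cvtColor(q["color"],cv2.COLOR_RGB2GRAY).astype(np.float32)
    for nm,z,yo in(("pointer",.034,-.006),("forktop",.04,.010),("forktop",.04,.015),("forktop",.04,.003),("fork base",.0,.003)):
        X=np.arange(-74,-28,1.5)
        u=np.array([proj(q,[t[0]+x/1e3*np.cos(a)-yo*np.sin(a),t[1]+x/1e3*np.sin(a)+yo*np.cos(a),z]) for x in X],np.float32)
        v=cv2.remap(g,u[:,:1],u[:,1:],cv2.INTER_LINEAR).ravel().astype(int); print(n,nm,yo," ".join(f"{x:.1f}:{w}" for x,w in zip(X,v)))
E
```

```text
18.6667 [ 0.44249705 -0.18652614  0.05110868] 68.40605020523071 [7.46143589 0.09905926 0.07888764] [ 0.00033578  0.00023457 -0.00046276  0.00049123 -0.00083771  0.00111763]
pointer [('t', 0.68, [0.4836, -0.1354]), ('s', 0.79, [0.4679, -0.1351])]
mark [('t', 0.62, [0.486, -0.1338]), ('s', 0.72, [0.5761, 0.4509])]
nest [('t', 0.63, [0.5556, -0.1673]), ('s', 0.6, [0.5587, -0.1649])]
block [('t', 0.59, [0.5512, -0.1713]), ('s', 0.94, [0.5478, -0.1667])]
top pointer -0.006 -74.0:54 -72.5:46 -71.0:42 -69.5:39 -68.0:37 -66.5:32 -65.0:26 -63.5:24 -62.0:22 -60.5:22 -59.0:23 -57.5:26 -56.0:42 -54.5:79 -53.0:126 -51.5:175 -50.0:201 -48.5:219 -47.0:179 -45.5:134 -44.0:85 -42.5:45 -41.0:30 -39.5:24 -38.0:24 -36.5:26 -35.0:28 -33.5:27 -32.0:25 -30.5:26 -29.0:26
top forktop 0.01 -74.0:23 -72.5:22 -71.0:22 -69.5:30 -68.0:42 -66.5:64 -65.0:88 -63.5:114 -62.0:140 -60.5:165 -59.0:197 -57.5:228 -56.0:241 -54.5:250 -53.0:250 -51.5:250 -50.0:250 -48.5:248 -47.0:246 -45.5:237 -44.0:228 -42.5:226 -41.0:225 -39.5:224 -38.0:199 -36.5:145 -35.0:95 -33.5:49 -32.0:37 -30.5:34 -29.0:34
top forktop 0.015 -74.0:20 
[... 1796 characters left out ...]
39.5:207 -38.0:176 -36.5:147 -35.0:142 -33.5:141 -32.0:141 -30.5:140 -29.0:140
scene forktop 0.003 -74.0:41 -72.5:41 -71.0:43 -69.5:45 -68.0:45 -66.5:45 -65.0:45 -63.5:46 -62.0:46 -60.5:46 -59.0:47 -57.5:47 -56.0:46 -54.5:47 -53.0:47 -51.5:46 -50.0:48 -48.5:67 -47.0:94 -45.5:126 -44.0:162 -42.5:193 -41.0:177 -39.5:144 -38.0:118 -36.5:101 -35.0:83 -33.5:68 -32.0:55 -30.5:48 -29.0:48
scene fork base 0.003 -74.0:137 -72.5:138 -71.0:139 -69.5:139 -68.0:138 -66.5:139 -65.0:139 -63.5:140 -62.0:139 -60.5:137 -59.0:131 -57.5:124 -56.0:119 -54.5:110 -53.0:102 -51.5:94 -50.0:85 -48.5:77 -47.0:67 -45.5:63 -44.0:60 -42.5:59 -41.0:59 -39.5:59 -38.0:58 -36.5:58 -35.0:58 -33.5:58 -32.0:58 -30.5:58 -29.0:58
```

Pointer at −49.2 in both cameras, fork middle −49.5 to −51. One more mm, let it settle, then hand in.

Request:
jog_arm(
  moves=[
    {"fingers": 0.95,"slide": [1,0,0],"angular": [0,0,0]},
    {"fingers": 0.95,"slide": [1,0,0],"angular": [0,0,0]},
    {"fingers": 0.95,"slide": [1,0,0],"angular": [0,0,0]},
    {"fingers": 0.95,"slide": [1,0,0],"angular": [0,0,0]},
    {"fingers": 0.95,"slide": [1,0,0],"angular": [0,0,0]},
    {"fingers": 0.95,"slide": [1,0,0],"angular": [0,0,0]},
  ],
)

```text
clock: 19.57
tcp_pos: [0.4415, -0.1867, 0.0511]
orientation: [0.003, -0.074, 0.997, -0.001]
wrist_force: [9.3, 0.9, -0.0]
finger_gap: 0.0178
grip_force: 68.4
```

```bash
python3 -c "
from workcell import *
s=get_state();print(s['tcp_pos'],s['grip_force'],s['wrist_force'],max(map(abs,s['qvel'])));print(hand_in())"
```

```text
[ 0.44154408 -0.18667286  0.05112563] 68.41070652008057 [ 9.30488694  0.93493897 -0.01234382] 0.0019041338442995482
the job is handed in; nothing more can be done
None
```

I handed the job in at 19.6 s: jaw open about 40 mm, block released in the pocket, slide held at 68 N with its pointer within about 1–2 mm of the mark's middle by my measurement; `hand_in()` returned no verdict.

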